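# Open the contact-tip case on the welding table

## Robot

A 7-joint arm with a two-finger parallel gripper is mounted at the origin on the work surface. World frame = base frame: x ahead of the robot, y to its left, z up, the work surface at z = 0. Lengths are in m, angles in rad, forces in N, time in s.
With the tool pointing down it reaches from about 0.425 to 0.875 m from the base axis. Payload 4.7 kg.
Tool frame: the origin (TCP) lies at the very end of the fingers, on their centre line; the grasp point (between the pads) lies 19 mm behind it (robot.grip_point_offset is the distance from the TCP to the grasp point, in m); z points along the fingers, x is the direction in which the jaws open and shut, and the axes are right-handed (so a half turn about z gives the same grasp; the last joint's range is limited). The gripper opens to 87 mm and grips with 3 to 60 N. Pads are 19 mm wide; open, the fingers measure 117 mm over their backs; the gripper's body (75 mm by 190 mm) begins 51 mm behind the grasp point.
Start: joints at [-1.323, 0.321, -0.07, 1.45, 0.023, 1.371, -0.057], TCP at [0.151, 0.632, 0.223] pointing down, gripper open.
Joint ranges: [-2.86, 2.86], [-0.3, 2.09], [-1.38, 1.24], [0.06, 2.45], [-1.56, 4.7], [0.09, 2.05], [-2.69, 2.69]. Speed limits (rad/s): [2.57, 2.57, 3.14, 3.14, 3.14, 3.14, 3.14].

## Interface

Orientations are given as a unit quaternion [x, y, z, w].
In Python, from cell import robot, fingers, ik, read_camera gives the robot as it stands. The module is installed in compiled form; this text tells all that it offers. Calls block until the motion is done:
- robot.reach(position, orientation): joint-space move of the TCP to a pose.
- robot.move_l(position, orientation=None, feed=0.15, f_stop=None): straight line of the TCP; orientation=None keeps the orientation; feed is the mean speed in m/s. With f_stop (N) it stops when the force on the tool has changed by that much, and returns True; else False.
- robot.goto_joints(angles): joint-space move.
- fingers.open_gripper() and fingers.close_gripper(squeeze=None): open the fingers fully, or close them until they stop; squeeze is the grip in N (None keeps the last).
- robot.sleep(seconds).
- ik(position, orientation): joint angles nearest the present ones, or None.
- read_camera(name): name is "scene" or "top" or "wrist"; returns a dict with "image" (480x640x3 uint8, red, green, blue), "fx", "fy", "cx", "cy" (pixels), "rvec" (rotation vector, rad) and "tvec" (3), from world to camera coordinates, as OpenCV has them; the wrist camera has in their place "mount" (4x4, takes a point from camera to tool coordinates, whose origin is the TCP and whose axes are the tool frame's). Camera axes: x right, y down, z forward; pixel columns grow to the right and rows downward; lengths in m; the calibration is good to about 2 mm. The wrist camera is an equidistant fisheye: a pixel r from the principal point sees the ray r / f radians off the axis. A picture is of the moment at which its call begins: read the wrist's pose just before it. There is no depth.
A pose or a line that the arm cannot do raises robot.PlanningError and nothing moves.
- robot.sign_off(): hands the job in, once; it reports no verdict.
Readings, each from a call of its own:
- robot.read_time(): time.
- robot.read_joint_pos(): joint angles.
- robot.read_qvel(): joint speeds.
- robot.read_tau(): joint torques, N m.
- robot.read_ee_pos(): TCP position.
- robot.read_eef_rot(): TCP orientation.
- robot.read_force(): force on the tool from outside, world axes, zero at the start.
- robot.read_wrist_torque(): the same for the moment, N m.
- robot.read_gripper_width(): opening from 0.0 (shut) to 1.0 (fully open).
Only numpy, scipy, OpenCV 4.12 (cv2) and the standard library are available. Lean on these libraries where they do the work, as an engineer would, in place of code of your own. Each camera call takes 0.05 s, during which the arm holds its last target.

## Task

Open the case with the blue lid so that the welder can get at the contact tips: press its yellow release tab down with the fingertips, let the lid spring up and come to rest, then push the lid back until it is fully open and stays there on its own, and move clear. Leave the grey-lidded case shut, and do not pick up or shift the loose parts lying around.

Things in the scene. Friction and masses are not known exactly. Their poses are not given: they have to be found in the camera images.
- blue_case: white case with a blue lid and copper contact tips inside, bolted down: 140 mm (x) by 120 mm (y), rim 55 mm above the table. Origin: centre of its underside, on the table. Its -x side, with the yellow release tab, faces roughly the robot (turned up to 0.5 rad); the lid's hinge runs along y at its +x side. Bolting ears 12 mm high reach to 87 mm either side along y.
- blue_lid (a joint): angle of the blue lid (rad): 0 shut, about 0.95 sprung up, 1.92 fully open (stop, past upright). A flat plate 144 mm from hinge to front edge, 116 mm wide, 8 mm thick, 0.1 to 0.2 kg, on a free hinge: a spring leaf in the case lifts it to about 0.95; let go between there and upright (1.57) it falls back to 0.95, beyond upright it falls gently open.
- blue_tab (a joint): angle of the blue case's yellow release tab (rad): 0 at rest, 0.25 fully pressed; springs back when let go. It pivots 70 mm in front of the case's origin, 40 mm above the table; pressing its paddle down tips its catch forward off the lid's front edge, which is freed at about 0.17.
- blue_tab_press (a point): where to press the blue case's yellow paddle: a point on its top, 108 mm in front of the case's origin (its -x), 46 mm above the table at rest. The paddle is 36 mm wide and reaches 17 mm to the front and 24 mm back of this point, where a catch 30 mm wide stands up to 70 mm above the table. Fully pressed the point is 9.5 mm lower, at 4 to 6 N.
- blue_lid_edge (a point): middle of the front edge of the blue lid, at its underside; 55 mm above the table when shut, about 172 mm when sprung up. It swings on a circle of 144 mm about the hinge point.
- blue_lid_hinge (a point): middle of the blue lid's hinge axis: 72 mm behind the case's origin (its +x), 55 mm above the table.
- grey_case: white case with a grey lid and brass nozzles inside, bolted down: 140 mm (x) by 120 mm (y), rim 55 mm above the table. Origin: centre of its underside, on the table. Its -x side, with the yellow release tab, faces roughly the robot (turned up to 0.5 rad); the lid's hinge runs along y at its +x side. Bolting ears 12 mm high reach to 87 mm either side along y.
- grey_lid (a joint): angle of the grey lid (rad): 0 shut, about 0.95 sprung up, 1.92 fully open (stop, past upright). A flat plate 144 mm from hinge to front edge, 116 mm wide, 8 mm thick, 0.1 to 0.2 kg, on a free hinge: a spring leaf in the case lifts it to about 0.95; let go between there and upright (1.57) it falls back to 0.95, beyond upright it falls gently open.
- grey_tab (a joint): angle of the grey case's yellow release tab (rad): 0 at rest, 0.25 fully pressed; springs back when let go. It pivots 70 mm in front of the case's origin, 40 mm above the table; pressing its paddle down tips its catch forward off the lid's front edge, which is freed at about 0.17.
- grey_tab_press (a point): where to press the grey case's yellow paddle: a point on its top, 108 mm in front of the case's origin (its -x), 46 mm above the table at rest. The paddle is 36 mm wide and reaches 17 mm to the front and 24 mm back of this point, where a catch 30 mm wide stands up to 70 mm above the table. Fully pressed the point is 9.5 mm lower, at 4 to 6 N.
- grey_lid_edge (a point): middle of the front edge of the grey lid, at its underside; 55 mm above the table when shut, about 172 mm when sprung up. It swings on a circle of 144 mm about the hinge point.
- grey_lid_hinge (a point): middle of the grey lid's hinge axis: 72 mm behind the case's origin (its +x), 55 mm above the table.
- tube: loose offcut of steel tube standing upright, 42 mm across, 70 mm high; origin: centre of its underside
- pin: loose dark steel fixture pin standing upright, 28 mm across with a 36 mm head, 50 mm high; origin: centre of its underside
- nozzle: loose copper nozzle standing upright, 28 mm across, narrowing at the top, 60 mm high; origin: centre of its underside
- wrench: loose steel wrench lying on the table, 140 mm long along its x, under 15 mm high; origin: at its middle, on the underside

How it is judged:
By the outcome, as a careful person would: the job done as asked, in the order asked, and still so for the second after the job is handed in, with the robot touching nothing.
It also fails if it takes over 45 s, if anything falls off the work surface, if the arm or the gripper's body presses on something with over 40 N, if the wrist force passes 120 N, or if a joint passes its speed limit or range.

## Working session

There is one attempt and no reset: what is moved stays moved. The work goes in short steps, each a Python script; the robot and the scene stay as the last script left them, time stands still between calls to the robot, and variables do not carry over. Pictures are saved under pics/ and viewed, and the job is handed in when it is done.

```bash
mkdir -p pics
python3 - <<'E'
from cell import robot, read_camera
import cv2,numpy as np,pickle
for n in ["scene","top"]:
    c=read_camera(n); cv2.imwrite(f"pics/{n}0.png",c["image"][:,:,::-1]); pickle.dump(c,open(f"{n}0.pkl","wb"))
    R=cv2.Rodrigues(np.array(c["rvec"]))[0]; print(n,c["fx"],c["cx"],c["cy"],-R.T@np.array(c["tvec"]).ravel())
print(robot.read_time(),robot.read_eef_rot())
E
```

```text
scene 614.2202141554144 324.81426426812175 238.6336717178887 [1.27898526 0.5619312  0.89362681]
top 448.21672455093596 321.0534188996407 241.45936942153173 [ 0.45956521 -0.01793096  1.04242003]
0.1 [ 7.84740434e-01  6.19823968e-01 -6.32932566e-04  5.46074851e-04]
```

View pics/scene0.png

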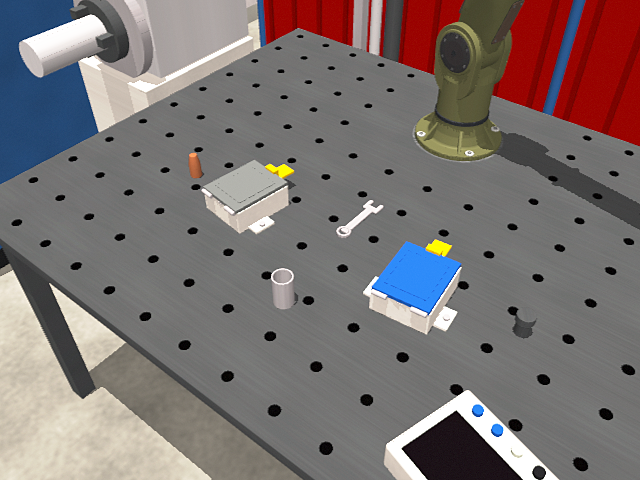

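View pics/top0.png

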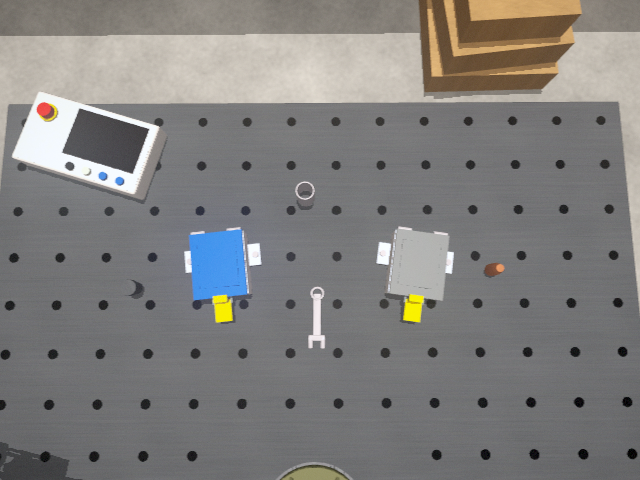

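The top view shows the blue case at about (219,265) with its yellow tab at (224,310), and the grey case at (418,265). The pin at (133,288), tube at (305,190) and wrench at (317,318) are all clear of the blue case. Next I'll measure the blue lid and tab.

```bash
cat > h.py <<'E'
import cv2,numpy as np
def cast(c,px,z):
    K=np.array([[c["fx"],0,c["cx"]],[0,c["fy"],c["cy"]],[0,0,1]])
    R=cv2.Rodrigues(np.array(c["rvec"]))[0]; o=-R.T@np.array(c["tvec"]).ravel()
    px=np.atleast_2d(px); d=np.c_[px,np.ones(len(px))]@np.linalg.inv(K).T@R
    return o+d*((z-o[2])/d[:,2])[:,None]
def mask(c,col):
    h=cv2.cvtColor(c["image"],cv2.COLOR_RGB2HSV)
    lo,hi={"blue":((100,150,100),(120,255,255)),"yellow":((24,150,100),(34,255,255))}[col]
    return cv2.inRange(h,lo,hi)
def blobs(m,amin=80):
    cs=cv2.findContours(m,cv2.RETR_EXTERNAL,cv2.CHAIN_APPROX_NONE)[0]
    return [x for x in cs if cv2.contourArea(x)>amin]
E
python3 - <<'E'
from h import *; import pickle
for n in ["top","scene"]:
    c=pickle.load(open(n+"0.pkl","rb"))
    for col,z in (("blue",.063),("yellow",.046)):
        for b in blobs(mask(c,col)):
            if cv2.contourArea(b)<150: continue
            P=cast(c,b[:,0,:].astype(float),z)[:,:2]
            (cx,cy),(w,h),a=cv2.minAreaRect((P*1000).astype(np.float32))
            print(n,col,b[:,0].mean(0),"ctr",cx,cy,"size",w,h,"ang",a)
E
```

```text
top blue [217.35344828 264.27586207] ctr 545.8760986328125 209.8988800048828 size 143.63401794433594 115.42361450195312 ang 6.016178131103516
top yellow [222.34615385 308.43589744] ctr 450.57611083984375 199.81060791015625 size 57.943241119384766 37.06110763549805 ang 9.190081596374512
top yellow [412.91139241 308.12658228] ctr 448.85345458984375 -217.6669921875 size 38.10521697998047 58.35226058959961 ang 78.43375396728516
scene blue [416.6745283  277.19811321] ctr 549.8031616210938 208.86477661132812 size 149.9893798828125 117.08243560791016 ang 6.194431304931641
scene blue [563.18032787  56.04098361] ctr -522.6185302734375 59.86988067626953 size 795.198974609375 33.49972915649414 ang 15.172845840454102
scene blue [261.30612245  22.51020408] ctr -100.04522705078125 -776.5687866210938 size 348.63140869140625 15.11726188659668 ang 43.99253463745117
scene blue [35.70086957 79.45043478] ctr 501.0173034667969 -1065.943603515625 size 1083.4288330078125 228.22865295410156 ang 59.24799346923828
scene yellow [438.49122807 247.26315789] ctr 440.4081115722656 193.98220825195312 size 34.618350982666016 41.66849899291992 ang 6.708320617675781
scene yellow [278.96666667 169.38333333] ctr 439.70147705078125 -228.72039794921875 size 58.9946174621582 38.6258544921875 ang 81.94481658935547
```

```bash
cat >> h.py <<'E'
from scipy.spatial.transform import Rotation as Ro
O=np.array([.546,.210,0]); YAW=0.107
u=np.array([np.cos(YAW),np.sin(YAW),0]); v=np.array([-u[1],u[0],0]); Z=np.array([0,0,1.])
def quat(a=0):
    z=np.sin(a)*u-np.cos(a)*Z; x=v; y=np.cross(z,x)
    return Ro.from_matrix(np.c_[x,y,z]).as_quat()
def pt(x,z,y=0): return O+x*u+y*v+z*Z
E
python3 - <<'E'
from h import *
from cell import robot,fingers,ik,read_camera
for a in (0,.1,.2,.3): print(a,ik(pt(-.11,.035),quat(a)),ik(pt(.12,.16),quat(a)))
fingers.close_gripper()
robot.reach(pt(-.110,.13),quat(.15))
for n in ["scene","top"]:
    c=read_camera(n); cv2.imwrite(f"pics/{n}1.png",c["image"][:,:,::-1])
c=read_camera("wrist"); cv2.imwrite("pics/w1.png",c["image"][:,:,::-1]); print(np.round(c["mount"],3))
print(robot.read_time(),robot.read_ee_pos(),robot.read_force())
E
```

```text
0 [-0.77237026  0.14655374  0.30970622  2.07832087 -0.05578592  0.92434678
  1.24564269] [-0.60359705  0.47297098  0.33934704  1.39857418 -0.158171    1.2967367
  1.42181857]
0.1 [-0.81351323  0.07629131  0.31214984  2.15780982  0.02072282  0.81899295
  1.16104668] [-0.63000517  0.39712394  0.33352889  1.50376118 -0.11452716  1.16465242
  1.39107348]
0.2 [-0.85786836  0.01062446  0.31400513  2.23661555  0.12333091  0.71704969
  1.0478268 ] [-0.65877865  0.32623491  0.33118177  1.60578086 -0.06498859  1.03244733
  1.35162043]
0.3 [-0.89828046 -0.04826045  0.3080034   2.31406343  0.26276643  0.62209531
  0.89444533] [-0.6914431   0.26095005  0.33367302  1.70474964 -0.00594611  0.90017846
  1.30018949]
[[ 1.     0.001 -0.001 -0.   ]
 [-0.     0.961  0.277 -0.075]
 [ 0.001 -0.277  0.961 -0.162]
 [ 0.     0.     0.     1.   ]]
3.6833 [0.43667638 0.19911981 0.13018935] [0.17051091 0.03365283 0.22997214]
```

View pics/w1.png

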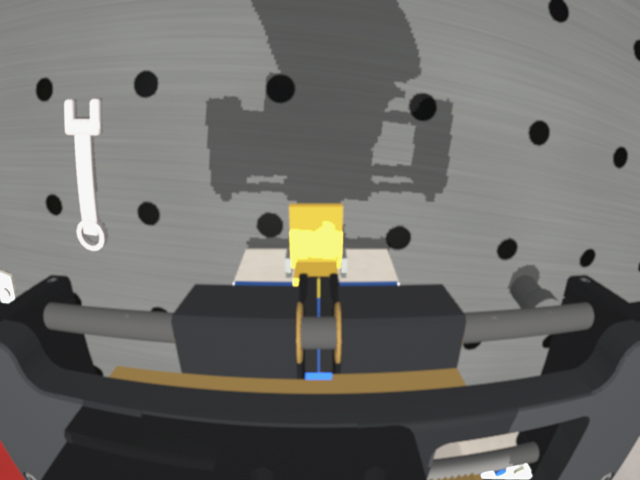

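View pics/scene1.png

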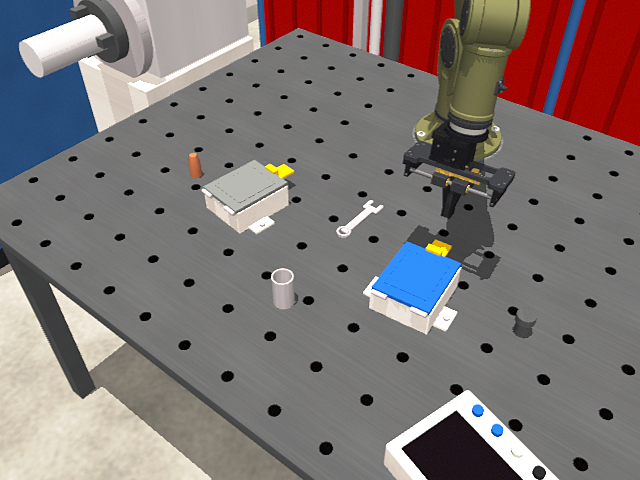

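The fingertips are centred on the yellow tab: the tab is at about (316,245) in the wrist view and the fingertips at about (319,270). The 190 mm side of the gripper body lies along the case's y axis. Now I'll press.

Run:
```python
from h import *
from cell import robot,fingers,ik,read_camera
robot.move_l(pt(-.110,.055),quat(.15),feed=.1)
print(robot.read_force())
s=robot.move_l(pt(-.110,.034),quat(.15),feed=.02,f_stop=12)
print(s,robot.read_ee_pos(),robot.read_force())
robot.sleep(1.0); print(robot.read_force())
c=read_camera("scene"); cv2.imwrite("pics/scene2.png",c["image"][:,:,::-1]); print(robot.read_time())
```

```text
[-0.21081311 -0.52659257 -0.21086706]
True [0.43662005 0.19846153 0.03670292] [-1.93697538 -0.84493269  8.07377334]
[-3.1528398  -2.14303812  8.07750101]
6.5167
```

View pics/scene2.png

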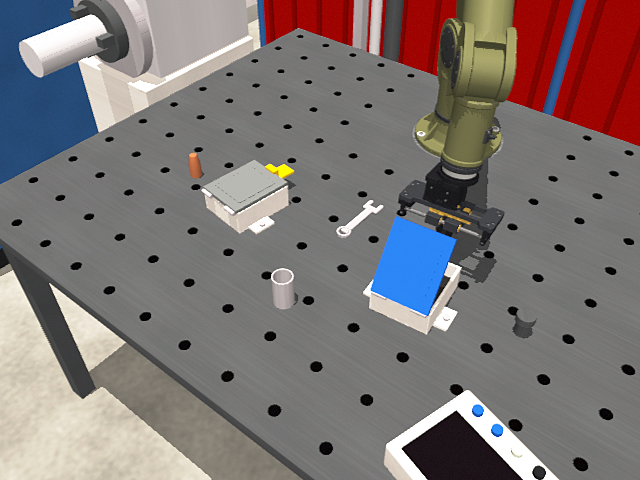

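The lid has sprung up: it now spans about (400,215) to (440,305). Next I'll lift off the tab, set the fingers vertical and check the lid angle.

Run:
```python
from h import *
from cell import robot,fingers,ik,read_camera
robot.move_l(pt(-.115,.10),quat(.15),feed=.1)
robot.move_l(pt(-.115,.15),quat(0),feed=.1)
robot.sleep(1)
c=read_camera("scene"); cv2.imwrite("pics/scene3.png",c["image"][:,:,::-1])
c=read_camera("wrist"); cv2.imwrite("pics/w3.png",c["image"][:,:,::-1])
print(robot.read_time(),robot.read_ee_pos(),robot.read_force())
# check the path
for th in np.linspace(.95,1.9,6): print(ik(pt(.072-.144*np.cos(th)-.01,.055+.144*np.sin(th)-.03),quat(0)) is not None)
```

```text
9.0583 [0.43167238 0.1977346  0.15000112] [ 0.03652157 -0.30226349  0.10334749]
True
True
True
True
True
True
```

View pics/scene3.png

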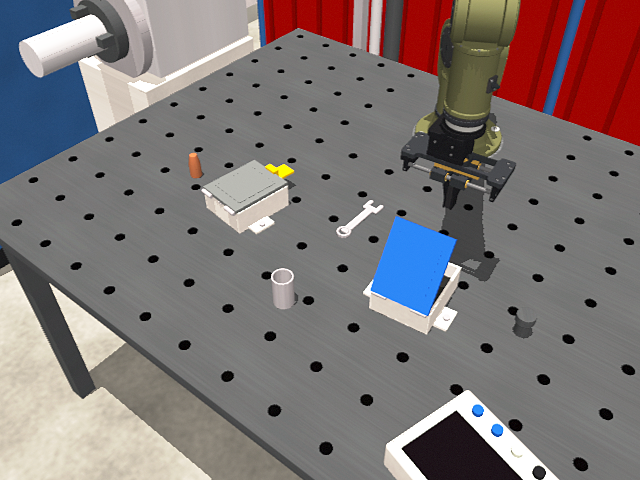

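View pics/w3.png

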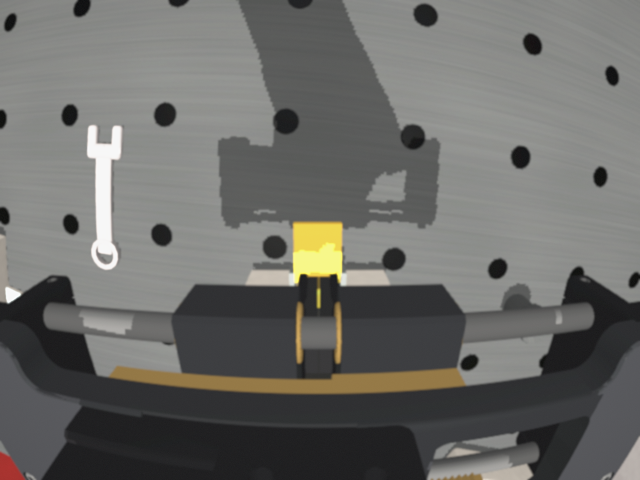

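Run:
```python
from h import *
from cell import robot,fingers,ik,read_camera
print(robot.move_l(pt(-.045,.15),quat(0),feed=.08,f_stop=10))
for th in (.95,1.1,1.25,1.4,1.57,1.67,1.77,1.85):
    r=.144 if th<1.571 else .116
    s=robot.move_l(pt(.072-r*np.cos(th)-.0095,.055+.116*np.sin(th)),quat(0),feed=.06,f_stop=10)
    print(th,s,robot.read_force().round(2) if hasattr(robot.read_force(),'round') else robot.read_force())
    if s: break
c=read_camera("scene"); cv2.imwrite("pics/scene4.png",c["image"][:,:,::-1])
print(robot.read_time(),robot.read_ee_pos())
```

```text
False
0.95 False [-0.49 -0.27 -0.51]
1.1 False [-1.22  0.11 -0.26]
1.25 False [-0.56  0.12  0.61]
1.4 False [-0.46  0.03  0.07]
1.57 False [-0.83  0.4   0.14]
1.67 False [ 0.12  0.47 -0.1 ]
1.77 False [-0.13  0.59 -0.25]
1.85 False [ 0.19 -0.52 -0.09]
13.725 [0.63997196 0.21997722 0.16630664]
```

View pics/scene4.png

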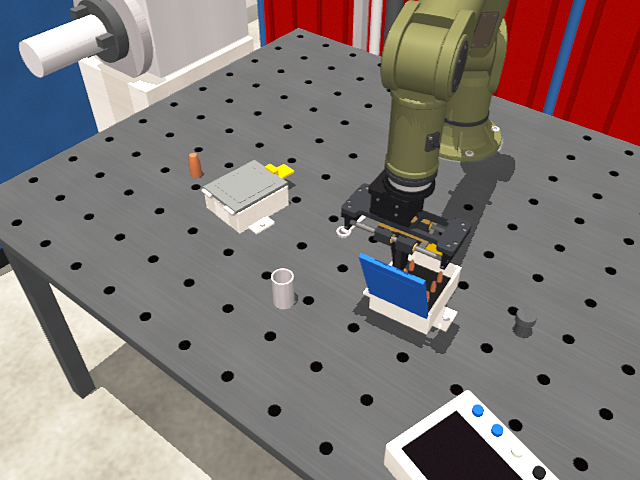

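The lid is past upright: its top edge runs from (362,257) to (427,290). Now I'll back off and check that it stays open.

Run:
```python
from h import *
from cell import robot,fingers,ik,read_camera
import pickle
robot.move_l(pt(.03,.18),quat(0),feed=.1)
robot.move_l(pt(-.11,.26),quat(0),feed=.2)
robot.sleep(1)
for n in ["scene","top"]:
    c=read_camera(n); cv2.imwrite(f"pics/{n}5.png",c["image"][:,:,::-1]); pickle.dump(c,open(n+"5.pkl","wb"))
    for b in blobs(mask(c,"blue")):
        b=b[:,0].astype(float); P=(cast(c,b,.19)-O)
        if abs(P[:,0]).max()<.3 and abs(P[:,1]).max()<.3: print(n,"edge plane z=.19, case x range",(P@u).min(),(P@u).max(),"y",(P@v).min(),(P@v).max())
print(robot.read_time(),robot.read_ee_pos(),robot.read_force())
```

```text
scene edge plane z=.19, case x range 0.30110274601311193 0.3183771156831856 y 0.23629097202275592 0.24995750736105468
scene edge plane z=.19, case x range 0.2872660607835415 0.3051812050931609 y 0.20495474277620696 0.21921868323259394
scene edge plane z=.19, case x range 0.12119063873929929 0.1920171675384146 y -0.06040717112339198 0.09007274700483217
top edge plane z=.19, case x range 0.048061513760246775 0.1279393954333183 y -0.07895863795802058 0.05721019974645715
16.5917 [0.43662316 0.19826641 0.26002946] [-0.4556618  -0.16583362  0.90186003]
```

View pics/scene5.png

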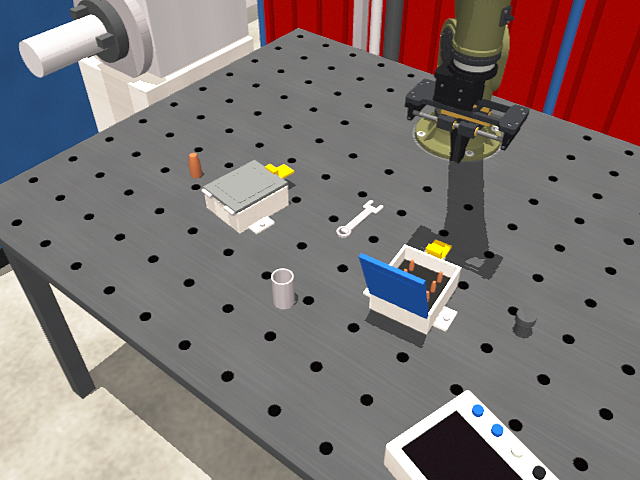

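View pics/top5.png

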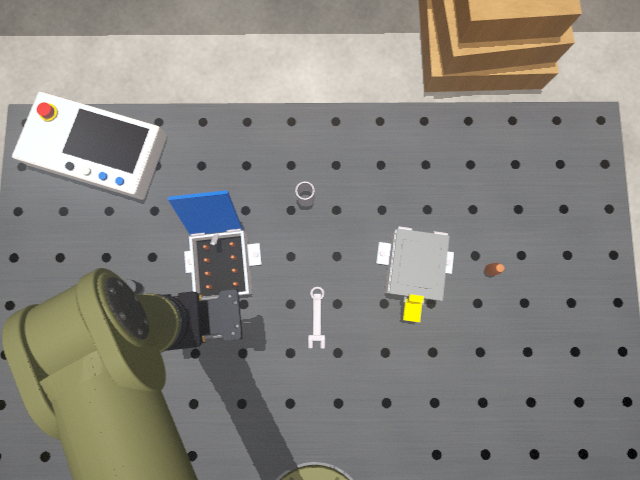

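The edge is at case x ≈ 0.121–0.128 m; fully open it should be at 0.121 m plus the plate thickness. The lid hasn't moved since I let go. The grey lid is shut and the loose parts are at their original pixels, so I'm handing in.

```bash
python3 -c "
from cell import robot
robot.sign_off(); print(robot.read_time())"
```

```text
the job is handed in; nothing more can be done
the job is handed in; nothing more can be done
```

The blue case is open and the job is handed in, at about 16.6 s on the robot's clock. I pressed the yellow tab with closed fingertips until the 12 N stop tripped (about 8 N vertical force was read afterwards). The lid sprang up and came to rest, then I pushed it past upright and backed clear.

- **Lid position:** the last top view put the lid's free edge at about 0.128 m behind the case origin. Fully open should be about 0.121 m plus the plate thickness, so it is at its stop. It stayed there with the gripper well clear and the force reading near zero.
- **Rest of the scene:** the grey lid is shut, and the tube, pin, nozzle and wrench look unmoved in the images.
- **Checks:** none failed. The top and scene cameras differed by about 4 mm on the case position at first. I used the top view and the tab press confirmed it. At the end the scene view's overall spread for the lid didn't isolate its edge, so I relied on the top view there too.

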